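# Stock the brass ring blanks in the bench tube

## Task

Put the two brass ring blanks away in the white stock tube: drop them in through its flared mouth one after the other, so that both lie flat at the bottom as one column. Leave the steel ring where it lies.

Things in the scene. Friction and masses are not known exactly. Their poses are not given: they have to be found in the camera images.
- brass_ring_1: yellow brass ring blank lying flat on the bench, loose: 44 mm outer diameter, 28 mm hole, 14 mm thick, about 105 g. Origin on its axis at its underside; z along the axis, up. Grip it across the outside; there is 25 mm of room around it. The two brass rings are alike and go in in either order.
- brass_ring_2: the other brass ring blank, the same in size, mass and axes as brass_ring_1.
- steel_ring: grey steel ring of the same size and axes as the brass rings, also lying flat on the bench: a bystander, to be left alone.
- stock_tube: slippery white upright tube with a flared mouth, screwed to the bench on a round dark foot (110 mm across, 12 high). Origin on its axis at the bench top; z up. Heights over the origin: rim 64 mm (82 across outside, 75 inside); the flare narrows to a 60 mm bore at 52; flat floor at 16. Fingers do not fit beside a ring in the bore: let it go level, its underside about at the rim; it falls home.
Things that resemble listed ones, but are neither listed nor needed, are in the scene too. What is shaped like the stock_tube but purple is not meant. Leave any blue look-alike of the brass_ring_1 alone.

How it is judged:
At the end, for the whole second after the job is handed in: Both brass rings are at rest inside the bore of the stock tube as one column: each ring's origin within 12 mm of the tube's axis and less than 48 mm above the tube's origin (a ring may lie either face up), each flat to within 0.2 rad; the steel ring is within 30 mm of where it began (z of each of brass_ring_1, brass_ring_2 in the frame of stock_tube below 0.048 m and horizontal distance between each of brass_ring_1, brass_ring_2 and stock_tube below 0.012 m and angle between the z axis of each of brass_ring_1, brass_ring_2 and the z axis of stock_tube, either way round below 0.2 rad and linear speed of each of brass_ring_1, brass_ring_2 below 0.02 m/s and distance of steel_ring from where it was at the start of the episode below 0.03 m); the robot touches nothing.
It fails at once if the steel ring is moved by more than 30 mm (distance of steel_ring from where it was at the start of the episode above 0.03 m).
It also fails if it takes over 56 s, if anything falls off the work surface, if the arm or the gripper's body presses on something with over 40 N, if the wrist force passes 120 N, or if a joint passes its speed limit or range.

## Robot

A 6-joint arm with a two-finger parallel gripper is mounted at the origin on the work surface. World frame = base frame: x ahead of the robot, y to its left, z up, the work surface at z = 0. Lengths are in m, angles in rad, forces in N, time in s.
With the tool pointing down it reaches from about 0.325 to 0.9 m from the base axis. Payload 6.1 kg.
Tool frame: the origin (TCP) lies midway between the tips of the shut fingers; the grasp point (between the pads) lies 19 mm behind it; z points along the fingers, y is the line along which they close (so a half turn about z gives the same grasp; the last joint's range is limited). The gripper opens to 87 mm and grips with 3 to 60 N. Pads are 19 mm wide; open, the fingers measure 117 mm over their backs; the gripper's body (75 mm by 190 mm) begins 51 mm behind the grasp point.
Start: joints at [-1.38, 0.22, 1.526, -0, 1.395, -0.126], TCP at [0.195, -0.594, 0.223] pointing down, gripper open.
Joint ranges: [-2.98, 2.98], [-0.91, 2.08], [0.09, 2.57], [-1.24, 4.39], [0.2, 2.65], [-2.68, 2.68]. Speed limits (rad/s): [2.57, 2.57, 3.01, 3.14, 3.14, 3.14].

## Interface

Orientations are given as a rotation vector (axis times angle).
In Python, from station import sense, vision, manip gives the robot as it stands. The module is installed in compiled form; this text tells all that it offers.
- The arm moves only by the tool play_rows, never from a script. Its argument "deltas" is one flat list of numbers, 5 for each row, row after row: the finger opening in mm, from 0 to 87, then the shift along the tool's x, y, z in mm, then the turn about the tool's z in rad. In form: [claw, x, y, z, twist, claw, x, y, z, twist, ...]. A call has 1 to 10 rows; each row is the pose to reach, as a shift and turn from the pose commanded when the call began, along the tool's axes at that moment; what a row does not reach only later rows make up. A row lasts 1/8 s, in which the tool goes at most 62.5 mm and 10.7 degrees, less where a joint would pass 70% of its speed; a pose out of reach is approached as far as the arm can. A call with a gripper value outside its range is refused whole. The fingers move at their own pace and stop on an object; "squeeze" is the grip in N (left out, the last holds). Time passes only in rows, so rows that repeat a pose let the fingers close. It gives the time, the measured TCP pose, the force, the opening and the grip force at its end, in the units of the state.
- sense(): the state, without advancing time (a new reading comes with each control period).
- vision.get_image(name): name is "side" or "top"; returns a dict with "img" (400x640x3 uint8, blue, green, red), "depth" (400x640 float32, m along the optical axis (not along the pixel's ray), 0 where there is no reading), "fx", "fy", "cx", "cy" (pixels), "eye" and "attitude" of the camera in the world. Camera axes: x right, y down, z forward; pixel columns grow to the right and rows downward; lengths in m; the calibration is good to about 2 mm. A picture is of the moment at which its call begins.
- manip.close_job(): hands the job in; it is judged then, once.
Trained networks look in the newest picture that a camera, given by its name, has taken for a name from the list of things; names that differ only in an ending like _2 or _b are one class to them, and where a whole thing is asked for, a point or a joint stands for the part that bears it (a point fixed in the world has none). Each returns a list of dicts, best first, with "confidence" (0 to 1); they miss things now and then, are a little off and sometimes report something else, mostly with a low value. They report only what shows in the picture. A call takes as long as a camera call. They do not tell look-alikes from the thing itself.
- vision.outline_of(camera, query): "mask" (400x640 bool, what is visible of it) and "uv" ([column, row] in pixels, amid what is visible of it).
The state is a dict: "clock": time; "joint_positions": joint angles; "qd": joint speeds; "joint_torque": joint torques, N m; "tcp_pos": TCP position; "tool_rot": TCP orientation; "ft_force": force on the tool from outside, world axes, zero at the start; "torque": the same for the moment, N m; "width": finger opening in m; "grasp_force": force on a finger pad.
Only numpy, scipy, OpenCV 4.12 (cv2) and the standard library are available. Lean on these libraries where they do the work, as an engineer would, in place of code of your own. Each camera call takes 0.05 s, during which the arm holds its last target. There are 200 camera calls.

## Working session

There is one attempt and no reset: what is moved stays moved. The work goes in short steps, Python scripts to look and compute and a tool call to move; the robot and the scene stay as the last step left them, time stands still between calls to the robot, and variables do not carry over. Pictures are saved under pics/ and viewed, at most 10 in all, crops included, and the job is handed in when it is done.

Besides the shell and the picture viewer there is one more tool, called after ">>>" as name(argument=value, ...) on one line, values as JSON. play_rows: Moves the arm, as the interface text tells. Its arguments: {"type":"object","properties":{"deltas":{"type":"array"},"squeeze":{"type":"number"}},"required":["deltas"]}

```bash
mkdir -p pics
cat > h.py <<'E'
import numpy as np, cv2
from scipy.spatial.transform import Rotation as R
from station import sense, vision, manip
def att(d):
    a=np.array(d["attitude"],float)
    return a if a.shape==(3,3) else (R.from_rotvec(a).as_matrix() if a.size==3 else R.from_quat(a).as_matrix())
def cloud(d):
    z=d["depth"]; v,u=np.mgrid[:400,:640]
    p=np.stack([(u-d["cx"])/d["fx"]*z,(v-d["cy"])/d["fy"]*z,z],-1)
    return p@att(d).T+np.array(d["eye"])
E
python3 - <<'E'
from h import *
s=sense();print(s["clock"],s["tcp_pos"],s["tool_rot"],s["width"])
for c in("top","side"):
    d=vision.get_image(c);P=cloud(d);im=d["img"].copy()
    cv2.imwrite(f"pics/{c}0.png",im);print(c,d["eye"],d["attitude"])
    for q in("brass_ring_1","steel_ring","stock_tube"):
        for o in vision.outline_of(c,q):
            m=o["mask"]&(d["depth"]>0);p=P[m];bgr=d["img"][m].mean(0).astype(int)
            zt=np.percentile(p[:,2],95);t=p[p[:,2]>zt-.006];
            (cx,cy),r=cv2.minEnclosingCircle(t[:,:2].astype(np.float32))
            print(q,round(o["confidence"],2),np.round(o["uv"]),bgr,m.sum(),"ztop",zt.round(4),"circ",round(cx,4),round(cy,4),round(r,4))
E
```

```text
0.0 [ 0.19457599 -0.59326732  0.2214255 ] [-3.10032916e+00 -4.95213374e-01  1.35328803e-04] 0.0870954320354048
top [0.48616118 0.01696206 0.79123069] [-2.19158363  2.15835878 -0.12924559]
brass_ring_1 0.82 [204. 157.] [109  66  54] 292 ztop 0.0165 circ 0.6439 0.2574 0.0218
brass_ring_1 0.77 [204. 201.] [ 49 102 136] 248 ztop 0.0166 circ 0.5523 0.2637 0.0216
brass_ring_1 0.48 [310. 215.] [ 62 130 159] 179 ztop 0.0175 circ 0.5232 0.0232 0.0213
steel_ring 0.67 [317. 162.] [133 137 141] 235 ztop 0.017 circ 0.6612 0.023 0.0217
stock_tube 0.73 [407. 159.] [95 40 82] 2074 ztop 0.0649 circ 0.6547 -0.1854 0.0407
stock_tube 0.71 [436. 239.] [ 96 103 113] 2177 ztop 0.0653 circ 0.4835 -0.233 0.0407
side [0.48710051 0.63145064 0.41118721] [-0.13264581  2.67774361 -1.48969654]
brass_ring_1 0.88 [309. 327.] [ 39  89 125] 882 ztop 0.0159 circ 0.5529 0.268 0.0221
brass_ring_1 0.83 [237. 316.] [108  50  21] 827 ztop 0.0158 circ 0.6449 0.2611 0.0224
brass_ring_1 0.75 [345. 209.] [ 36  83 116] 457 ztop 0.0161 circ 0.5234 0.0254 0.0227
steel_ring 0.7 [262. 203.] [ 97 103 109] 441 ztop 0.0159 circ 0.6619 0.0254 0.0236
stock_tube 0.89 [370. 136.] [74 85 95] 1778 ztop 0.0642 circ 0.4855 -0.2302 0.0418
stock_tube 0.89 [287. 140.] [74 26 62] 1872 ztop 0.0643 circ 0.6554 -0.1826 0.0421
```

View pics/top0.png

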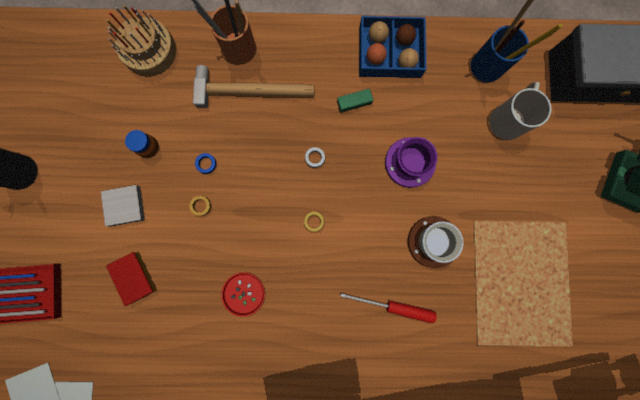

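View pics/side0.png

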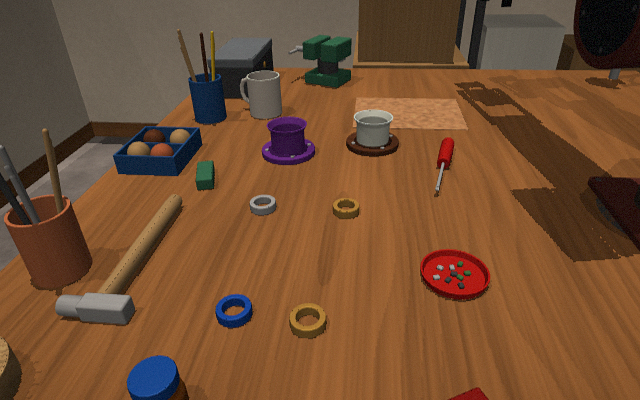

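The white tube is at about (438,242) in the top view, and the purple decoy is at (411,160). The brass rings are at (200,206) and (314,222). Steel is at (315,157) and blue at (205,163). Next I refine the centres from depth and colour.

```bash
cat >> h.py <<'E'
from scipy.optimize import least_squares
def fit(P,img,c,zlo,zhi,rad,sat=None):
    m=(np.hypot(P[...,0]-c[0],P[...,1]-c[1])<rad)&(P[...,2]>zlo)&(P[...,2]<zhi)
    q=P[m]
    (x,y),r=cv2.minEnclosingCircle(q[:,:2].astype(np.float32))
    return np.round([x,y,r,np.median(q[:,2])],4),m.sum(), np.round((q[:,:2].min(0)+q[:,:2].max(0))/2,4)
def totool(target):
    s=sense();M=R.from_rotvec(s["tool_rot"]).as_matrix()
    return np.round(1000*M.T@(np.array(target)-s["tcp_pos"]),1)
T={"A":(.5526,.266),"B":(.5233,.0243),"steel":(.6615,.0243),"tube":(.4845,-.2315)}
E
python3 - <<'E'
from h import *
for c in("top","side"):
    d=vision.get_image(c);P=cloud(d)
    for k,v in T.items():
        print(c,k,*(fit(P,d["img"],v,.058,.075,.06) if k=="tube" else fit(P,d["img"],v,.009,.025,.035)))
    print("bench",np.median(P[150:300,220:400,2][P[150:300,220:400,2]<.01]))
s=sense();print(s["tcp_pos"],s["tool_rot"],s["ft_force"])
for k in T: print(k,totool((*T[k],.1)))
E
```

```text
top A [0.5521 0.2648 0.022  0.0146] 217 [0.5523 0.2644]
top B [0.5225 0.0229 0.0218 0.015 ] 201 [0.5231 0.0226]
top steel [0.6612 0.0233 0.0217 0.0146] 192 [0.6611 0.0238]
top tube [ 0.4841 -0.2331  0.0408  0.0638] 463 [ 0.4842 -0.2331]
bench 0.0013467001026761793
side A [0.5528 0.2679 0.0225 0.0145] 646 [0.5528 0.2681]
side B [0.5238 0.0265 0.0227 0.0146] 302 [0.5234 0.0261]
side steel [0.6615 0.0243 0.0239 0.0144] 287 [0.6621 0.0255]
side tube [ 0.4829 -0.2307  0.0425  0.063 ] 315 [ 0.4843 -0.2313]
bench 0.0013793312513109834
[ 0.19467002 -0.59388208  0.22251811] [-3.10222092e+00 -4.95488193e-01  1.50221691e-05] [-0.3989923   0.15631676  0.09831685]
A [ 608.  -705.6  122.6]
B [ 504.8 -485.1  122.5]
steel [ 636.2 -442.   122.5]
tube [ 388.3 -254.1  122.5]
```

>>> play_rows(deltas=[87,608,-706,120,0,87,608,-706,120,0,87,608,-706,120,0,87,608,-706,120,0,87,608,-706,120,0,87,608,-706,120,0,87,608,-706,120,0,87,608,-706,120,0,87,608,-706,120,0,87,608,-706,120,0], squeeze=25)

```text
clock: 1.75
tcp_pos: [0.4336, -0.0197, 0.1431]
tool_rot: [3.101, 0.495, 0.003]
ft_force: [1.1, -0.6, 0.1]
width: 0.0871
grasp_force: 0.0
```

```bash
python3 -c "
from h import *
s=sense();print(s['clock'],s['tcp_pos'],s['tool_rot'],totool((.5525,.2662,.1)))"
```

```text
1.75 [ 0.43357274 -0.01967974  0.14310755] [3.10139909e+00 4.95347948e-01 2.73222111e-03] [ 202.  -234.7   43.2]
```

>>> play_rows(deltas=[87,202,-235,43,0,87,202,-235,43,0,87,202,-235,43,0,87,202,-235,43,0,87,202,-235,43,0,87,202,-235,43,0,87,202,-235,43,0,87,202,-235,43,0])

```text
clock: 2.75
tcp_pos: [0.5515, 0.2635, 0.1003]
tool_rot: [3.102, 0.494, 0.001]
ft_force: [-0.6, -0.5, 0.0]
width: 0.0872
grasp_force: 0.0
```

```bash
python3 -c "
from h import *
s=sense();print(s['clock'],s['tcp_pos'],s['tool_rot'],totool((.5525,.2662,.005)))
d=vision.get_image('side');P=cloud(d);print(fit(P,d['img'],(.5525,.2662),.009,.025,.035))
cv2.imwrite('pics/side1.png',d['img'])"
```

```text
2.75 [0.55148951 0.2635437  0.10026187] [3.10242410e+00 4.93531455e-01 7.47894251e-04] [ 1.7 -2.2 95.3]
(array([0.5534, 0.2683, 0.0226, 0.0145]), np.int64(659), array([0.5529, 0.2683]))
```

>>> play_rows(deltas=[87,2,-2,40,0,87,2,-2,75,0,87,2,-2,90,0,87,2,-2,96,0,87,2,-2,96,0,40,2,-2,96,0,40,2,-2,96,0,40,2,-2,96,0,40,2,-2,96,0,40,2,-2,96,0])

```text
clock: 4.05
tcp_pos: [0.5528, 0.2673, 0.0037]
tool_rot: [-3.102, -0.496, 0.0]
ft_force: [-0.1, 0.9, -0.2]
width: 0.0455
grasp_force: 0.1
```

>>> play_rows(deltas=[36,0,0,0,0,36,0,0,0,0,36,0,0,0,0])

```text
clock: 4.42
tcp_pos: [0.5527, 0.2672, 0.0037]
tool_rot: [-3.102, -0.496, 0.0]
ft_force: [0.8, 0.5, 0.4]
width: 0.0432
grasp_force: 25.0
```

>>> play_rows(deltas=[36,0,0,-30,0,36,0,0,-70,0,36,0,0,-110,0,36,0,0,-125,0,36,0,0,-125,0,36,0,0,-125,0])

```text
clock: 5.18
tcp_pos: [0.5514, 0.2667, 0.1264]
tool_rot: [3.102, 0.495, -0.005]
ft_force: [-0.3, -0.5, -2.6]
width: 0.0435
grasp_force: 25.0
```

```bash
python3 -c "
from h import *
s=sense();print(s['width'],s['grasp_force'],s['tcp_pos'],totool((.484,-.232,.12)))
d=vision.get_image('side');cv2.imwrite('pics/side2.png',d['img'])"
```

```text
0.043472933559092694 24.999799146316946 [0.55143124 0.26672867 0.1263789 ] [-219.4  452.9    7.1]
```

View pics/side2.png

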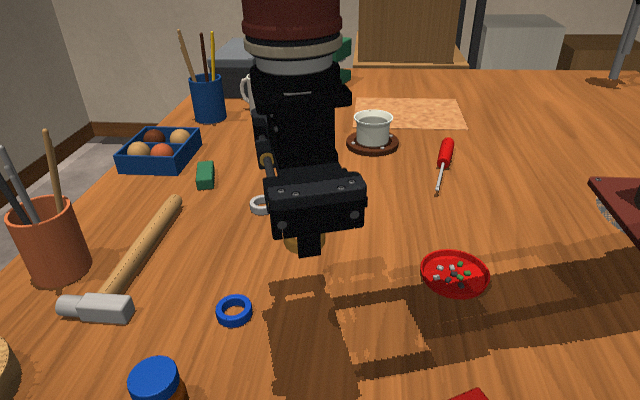

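The brass ring is held between the fingers, just behind the near one at about (290,243), and its place on the bench is empty. Next I carry it to the tube.

>>> play_rows(deltas=[36,-25,50,0,0,36,-50,100,0,0,36,-75,154,0,0,36,-100,206,0,0,36,-127,260,0,0,36,-152,314,0,0,36,-178,366,0,0,36,-200,410,0,0,36,-219,453,0,0,36,-219,453,0,0])

```text
clock: 6.48
tcp_pos: [0.4845, -0.2341, 0.1272]
tool_rot: [-3.103, -0.489, 0.003]
ft_force: [0.2, 0.3, -0.4]
width: 0.0432
grasp_force: 25.0
```

>>> play_rows(deltas=[36,0,0,0,0,36,0,0,0,0,36,0,0,0,0])

```text
clock: 6.85
tcp_pos: [0.4859, -0.2303, 0.1285]
tool_rot: [-3.102, -0.498, 0.0]
ft_force: [0.1, -0.3, -0.6]
width: 0.0434
grasp_force: 25.0
```

```bash
python3 -c "
from h import *
s=sense();print(s['width'],s['grasp_force'],s['tcp_pos'],totool((.484,-.232,.066)))"
```

```text
0.0433867113917229 24.999816371127963 [ 0.48594035 -0.23032233  0.12848085] [-2.4  1.  62.5]
```

>>> play_rows(deltas=[36,-2,1,30,0,36,-2,1,52,0,36,-2,1,62,0,36,-2,1,62,0,36,-2,1,62,0,70,-2,1,62,0,70,-2,1,62,0,70,-2,1,62,0,70,-2,1,62,0])

```text
clock: 7.98
tcp_pos: [0.4843, -0.2331, 0.0669]
tool_rot: [3.102, 0.495, 0.0]
ft_force: [-1.0, 0.4, -0.2]
width: 0.0688
grasp_force: 0.0
```

>>> play_rows(deltas=[87,0,0,-30,0,87,0,0,-60,0,87,20,-50,-60,0,87,47,-100,-60,0,87,75,-150,-60,0,87,95,-200,-60,0,87,116,-231,-60,0,87,116,-231,-60,0,87,116,-231,-60,0,87,116,-231,-60,0])

```text
clock: 9.22
tcp_pos: [0.5223, 0.0215, 0.1266]
tool_rot: [3.102, 0.493, -0.0]
ft_force: [-0.4, 0.1, -0.6]
width: 0.087
grasp_force: 0.0
```

```bash
python3 -c "
from h import *
s=sense();print(s['width'],s['grasp_force'],s['tcp_pos'],totool((.5234,.0245,.004)))
d=vision.get_image('top');P=cloud(d)
a=np.hstack([cv2.resize(d['img'][190:290,380:500],None,fx=4,fy=4)]);cv2.imwrite('pics/top3.png',a)
print(fit(P,d['img'],(.484,-.232),.022,.036,.03))
d=vision.get_image('side');P=cloud(d);print(fit(P,d['img'],T['B'],.009,.025,.035),fit(P,d['img'],T['steel'],.009,.025,.035))"
```

```text
0.08697719486608219 0.0 [0.52231768 0.02149041 0.12663959] [  2.   -2.5 122.6]
(array([ 0.4882, -0.236 ,  0.025 ,  0.0309]), np.int64(251), array([ 0.4882, -0.2358]))
(array([0.5244, 0.026 , 0.0235, 0.0145]), np.int64(303), array([0.5234, 0.0271])) (array([0.6635, 0.0261, 0.0233, 0.0146]), np.int64(286), array([0.6618, 0.0261]))
```

View pics/top3.png

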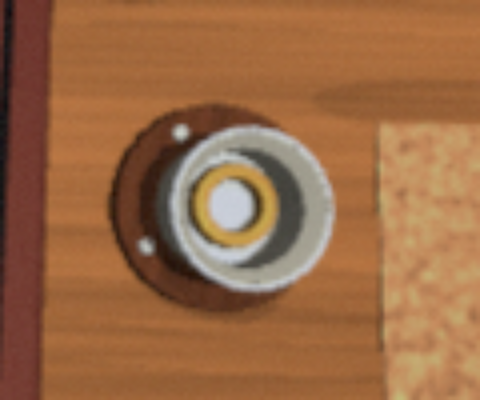

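Brass ring A lies flat in the bore at crop (234,206), with its top at about z = 31 mm. Next is ring B.

>>> play_rows(deltas=[87,2,-3,50,0,87,2,-3,95,0,87,2,-3,115,0,87,2,-3,122,0,87,2,-3,122,0,36,2,-3,122,0,36,2,-3,122,0,36,2,-3,122,0,36,2,-3,122,0,36,2,-3,122,0])

```text
clock: 10.58
tcp_pos: [0.5235, 0.0261, 0.0048]
tool_rot: [3.102, 0.496, 0.0]
ft_force: [0.6, -0.3, 1.2]
width: 0.0447
grasp_force: 0.0
```

>>> play_rows(deltas=[36,0,0,0,0,36,0,0,0,0,36,0,0,0,0])

```text
clock: 10.95
tcp_pos: [0.5234, 0.0261, 0.0047]
tool_rot: [-3.102, -0.496, 0.0]
ft_force: [-1.1, -0.6, 1.5]
width: 0.0424
grasp_force: 25.0
```

>>> play_rows(deltas=[36,0,0,-30,0,36,0,0,-70,0,36,0,0,-110,0,36,0,0,-125,0,36,0,0,-125,0,36,0,0,-125,0])

```text
clock: 11.7
tcp_pos: [0.522, 0.0262, 0.1276]
tool_rot: [-3.101, -0.495, 0.005]
ft_force: [-0.7, 0.3, -1.3]
width: 0.0423
grasp_force: 25.0
```

```bash
python3 -c "
from h import *
s=sense();print(s['width'],s['grasp_force'],s['tcp_pos'],totool((.484,-.232,.129)))"
```

```text
0.04225692892004299 24.99990806390997 [0.52204761 0.02620294 0.12760069] [-116.6  233.5   -1.4]
```

>>> play_rows(deltas=[36,-25,50,0,0,36,-50,100,0,0,36,-75,150,0,0,36,-98,196,0,0,36,-117,234,0,0,36,-117,234,0,0,36,-117,234,0,0,36,-117,234,0,0,36,-117,234,0,0])

```text
clock: 12.82
tcp_pos: [0.4853, -0.2316, 0.1295]
tool_rot: [-3.102, -0.498, 0.0]
ft_force: [0.8, -0.9, -1.3]
width: 0.0424
grasp_force: 25.0
```

```bash
python3 -c "
from h import *
s=sense();print(s['width'],s['grasp_force'],s['tcp_pos'],totool((.484,-.232,.067)))
d=vision.get_image('side');cv2.imwrite('pics/side4.png',cv2.resize(d['img'][30:180,270:470],None,fx=3,fy=3))"
```

```text
0.04244519940325276 24.999707469796704 [ 0.48529941 -0.23161225  0.12946782] [-1.3 -0.  62.5]
```

View pics/side4.png

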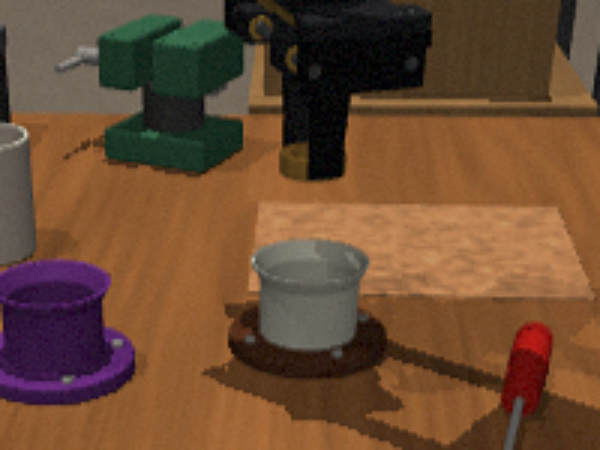

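Ring B is held level at crop (312,162), right above the tube mouth at (310,265). Next I lower and release it.

>>> play_rows(deltas=[36,-1,0,30,0,36,-1,0,52,0,36,-1,0,62,0,36,-1,0,62,0,36,-1,0,62,0,70,-1,0,62,0,70,-1,0,62,0,70,-1,0,62,0,70,-1,0,62,0])

```text
clock: 14.0
tcp_pos: [0.4843, -0.2331, 0.0679]
tool_rot: [3.102, 0.495, 0.0]
ft_force: [0.6, 0.1, -0.6]
width: 0.0681
grasp_force: 0.0
```

>>> play_rows(deltas=[87,0,0,-30,0,87,0,0,-60,0,87,20,-50,-80,0,87,47,-100,-80,0,87,75,-150,-80,0,87,95,-200,-80,0,87,116,-231,-80,0,87,116,-231,-80,0,87,116,-231,-80,0,87,116,-231,-80,0])

```text
clock: 15.25
tcp_pos: [0.5223, 0.0215, 0.1476]
tool_rot: [3.102, 0.493, -0.0]
ft_force: [0.2, 0.3, 0.7]
width: 0.0869
grasp_force: 0.0
```

```bash
python3 -c "
from h import *
s=sense();print(s['clock'],s['tcp_pos'],s['qd'])
d=vision.get_image('top');P=cloud(d);im=d['img'].astype(int)
cv2.imwrite('pics/top5.png',cv2.resize(d['img'][190:290,380:500],None,fx=4,fy=4))
m=(im[...,2]-im[...,0]>60)&(np.hypot(P[...,0]-.484,P[...,1]+.232)<.032)&(P[...,2]>.02)
q=P[m];print(m.sum(),np.percentile(q[:,2],[5,50,95]),(q.min(0)+q.max(0))/2)
q=q[q[:,2]>.035];print(np.linalg.lstsq(np.c_[q[:,:2],np.ones(len(q))],q[:,2],rcond=None)[0])
d=vision.get_image('side');P=cloud(d);print(fit(P,d['img'],T['steel'],.009,.025,.035))"
```

```text
15.25 [0.52232866 0.02151736 0.14764167] [-0.00438191 -0.0018169   0.00053402  0.00394636 -0.0010215   0.00275939]
245 [0.02999937 0.04500231 0.04747239] [ 0.4848478  -0.23575003  0.03687623]
[-0.00292387 -0.01112944  0.0437355 ]
(array([0.6611, 0.0255, 0.0233, 0.0144]), np.int64(290), array([0.6617, 0.0254]))
```

View pics/top5.png

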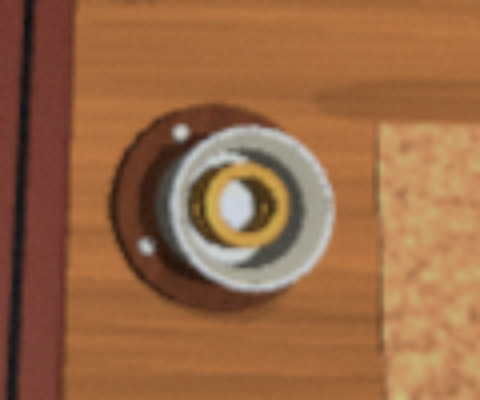

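The two brass rings are stacked flat in the tube: the upper one is at crop (247,206), its top at about z = 45 mm and level. The steel ring has not moved.

```bash
python3 -c "
from h import *
print(manip.close_job())"
```

```text
the job is handed in; nothing more can be done
None
```

Both brass rings lie flat as one column at the bottom of the white stock tube, the steel ring is where it began, and I handed the job in at about 15 s; the hand-in returned no verdict.

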